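# Slide the drying board home in the rack

## Robot

A 6-joint arm with a two-finger parallel gripper is mounted at the origin on the work surface. World frame = base frame: x ahead of the robot, y to its left, z up, the work surface at z = 0. Lengths are in mm, angles in degrees, forces in N, time in s.
With the tool pointing down it reaches from about 300 to 775 mm from the base axis. Payload 14.6 kg.
Tool frame: the origin (TCP) lies at the very end of the fingers, on their centre line; the grasp point (between the pads) lies 19 mm behind it; z points along the fingers, x is the direction in which the jaws open and shut, and the axes are right-handed (so a half turn about z gives the same grasp; the last joint's range is limited). The gripper opens to 94 mm and grips with 3 to 60 N. Pads are 16 mm wide; open, the fingers measure 119 mm over their backs; the gripper's body (75 mm by 177 mm) begins 78 mm behind the grasp point.
Start: joints at [-80.019, 17.183, 87.147, -0, 75.671, -3.816], TCP at [131.157, -534.123, 205.446] pointing down, gripper open.
Joint ranges: [-173.82, 173.82], [-45.26, 126.66], [13.44, 144.39], [-59.66, 239.66], [0, 175.72], [-146.38, 146.38]. Speed limits (degrees/s): [127.2, 127.2, 147.25, 180, 180, 180].

## Interface

Orientations are given as a 3x3 rotation matrix whose columns are the frame's x, y, z axes.
In Python, from bench import arm, ik, imaging, workorder, get_time, get_qpos, get_qd, get_effort, get_position, get_tool_rot, get_contact_force, get_moment, get_opening gives the robot as it stands. Calls block until the motion is done:
- arm.goto(position, orientation): joint-space move of the TCP to a pose.
- arm.move_linear(position, rate=150, rot=None): straight line of the TCP; rot=None keeps the orientation; rate is the mean speed in mm/s.
- arm.move_joints(angles): joint-space move.
- arm.move_gripper(opening, newtons=None): finger opening in mm; newtons is the grip in N (None keeps the last); returns when the fingers have stopped.
- arm.wait(seconds).
- ik(position, orientation): joint angles nearest the present ones, or None.
- imaging.camera(name): name is "scene" or "top"; returns a dict with "pixels" (400x640x3 uint8, blue, green, red), "z_map" (400x640 float32, mm along the optical axis (not along the pixel's ray), 0 where there is no reading), "fx", "fy", "cx", "cy" (pixels), "xyz" and "attitude" of the camera in the world. Camera axes: x right, y down, z forward; pixel columns grow to the right and rows downward; lengths in mm; the calibration is good to about 2 mm. A picture is of the moment at which its call begins.
A pose or a line that the arm cannot do raises arm.Unreachable and nothing moves.
- workorder.finish_job(): hands the job in, once; it reports no verdict.
Readings, each from a call of its own:
- get_time(): time.
- get_qpos(): joint angles.
- get_qd(): joint speeds.
- get_effort(): joint torques, N m.
- get_position(): TCP position.
- get_tool_rot(): TCP orientation.
- get_contact_force(): force on the tool from outside, world axes, zero at the start.
- get_moment(): the same for the moment, N m.
- get_opening(): finger opening in mm.
Only numpy, scipy, OpenCV 4.12 (cv2) and the standard library are available. Lean on these libraries where they do the work, as an engineer would, in place of code of your own. Each camera call takes 0.05 s, during which the arm holds its last target. There are 200 camera calls.

## Task

The plywood board on the top tier of the drying rack carries a freshly painted sign and two painted drawer pulls and sticks out towards you. With the fingertips against its front lip, push it gently back along its rails until you feel it drop into the notches and it lies flat, then take the hand away. Do not lift the board, do not touch the wet pieces, keep them standing where they are on it, and leave everything else on the table alone.

Things in the scene. Friction and masses are not known exactly. Their poses are not given: they have to be found in the camera images.
- rack: wooden drying rack, fixed, 280 mm wide (y), 300 deep (x), 204 high, three tiers. Origin on the table under its middle; x runs along the rails from the loading side, facing the robot, to the back, z up. Rails run from x = -180 to +120 mm. The two lower tiers, 65 mm apart, hold like boards fully home, front faces at rack x = -100 mm. The space before and below the top board's lip, between the rails, is free
- top_rails (a point): midway between the two rails of the top tier, at the height of their ledges, 190 mm above the rack's origin. Each rail is a 22 mm wide ledge (inner edge at y = +-88 mm) with an upstand outside it, 14 mm higher, inner faces at y = +-110 mm. Two notches, each 24 mm long and 10 mm deep, are cut across each ledge, centred at rack x = -75 and +75 mm; the rear ones are in view
- board: loose plywood board on the top tier, 200 (x) by 214 mm (y), 9 mm thick, with four small stands fixed on it. Origin at the centre of the plywood's underside, x along the rails to the back, z up. Two cleats, 18 mm wide, 8 high, run across underneath at x = -75 and +75 mm. At the start it rides on them, origin 198 mm above the table, 50 to 90 mm short of home (too near the robot)
- board_middle (a point): middle of the plywood's top face. Home is with both cleats in the notches and the plywood flat on the ledges: this point is then at rack x = 0 within 3 mm, 199 mm above the table; it rides 8 mm higher before. The board weighs 0.25 to 0.5 kg (sign 0.14 to 0.28 more), slides with 2 to 6 N of friction and stops against the notches' far walls, which stand 3 mm past centred
- lip_face (a point): middle of the outer face (towards the robot, -x) of the wooden lip along the board's whole front edge; the lip is 12 mm thick, 214 long and 25 high, from the plywood's underside to 16 mm above its top; this point is half-way up it, at board x = -100, z = 12.5 mm
- sign: freshly painted wooden plaque with stripes, wet, 110 x 150 x 12 mm, lying loose on the board's four stands, its underside 27 mm above the plywood's underside, its centre 25 mm behind the board's; origin at the centre of its underside
- pull_left: freshly painted turned drawer pull, wet, 32 mm across, 28 mm high, standing loose on the board near its front left corner; origin at its underside, about 40 mm behind the lip's front face and 75 mm left of the middle
- pull_right: the same, near the front right corner, 75 mm right of the middle
- tape_roll: roll of masking tape lying flat, 100 mm across, 24 mm high, on the table in front of the rack; origin at its underside; to be left alone
- paint_jar: small paint jar, 60 mm across, 75 mm high, on the table in front of the rack; origin at its underside; to be left alone
- water_mug: white mug, 80 mm across, 90 mm high; origin at its underside; to be left alone
- brush: flat paint brush lying on the table, 200 mm long; to be left alone
- sanding_block: cork sanding block, 110 x 65 x 22 mm; origin at its underside; to be left alone
- filling_knife: filling knife lying on the table, 200 mm long; to be left alone
Things that resemble listed ones, but are neither listed nor needed, are in the scene too. Of the things that look like the sign, the smaller one is meant.

How it is judged:
By the outcome, as a careful person would: the job done as asked, in the order asked, and still so for the second after the job is handed in, with the robot touching nothing.
It also fails if it takes over 42 s, if anything falls off the work surface, if the arm or the gripper's body presses on something with over 40 N, if the wrist force passes 120 N, or if a joint passes its speed limit or range.

## Working session

There is one attempt and no reset: what is moved stays moved. The work goes in short steps, each a Python script; the robot and the scene stay as the last script left them, time stands still between calls to the robot, and variables do not carry over. Pictures are saved under pics/ and viewed, about 8 in all and at most 12, crops included, and the job is handed in when it is done.

```bash
mkdir -p pics
cat > h.py <<'E'
import numpy as np, cv2
from bench import *
def P(c,u,v,z=None):
    z=c["z_map"][int(v),int(u)] if z is None else z
    return np.array(c["xyz"])+np.array(c["attitude"])@(np.array([(u-c["cx"])/c["fx"],(v-c["cy"])/c["fy"],1])*z)
def cloud(c):
    v,u=np.mgrid[0:400,0:640];z=c["z_map"]
    p=np.stack([(u-c["cx"])/c["fx"]*z,(v-c["cy"])/c["fy"]*z,z],-1)
    p=p@np.array(c["attitude"]).T+np.array(c["xyz"]);p[z==0]=np.nan
    return p
E
python3 - <<'E'
from h import *
import pickle
for n in("top","scene"):
    c=imaging.camera(n);pickle.dump(c,open(n+".pkl","wb"))
    cv2.imwrite(f"pics/{n}0.png",c["pixels"]);print(n,c["xyz"],np.round(c["attitude"],2),c["fx"])
print(get_time())
E
```

```text
top [ 234.63645102    2.85095826 1466.35803312] [[-0.05 -0.97  0.22]
 [-1.    0.05 -0.02]
 [ 0.   -0.23 -0.97]] 514.7692891252453
scene [984.15335194 780.49648284 772.56649972] [[-0.88  0.25 -0.39]
 [ 0.47  0.5  -0.73]
 [ 0.01 -0.83 -0.56]] 434.98058411447386
0.1
```

View pics/top0.png

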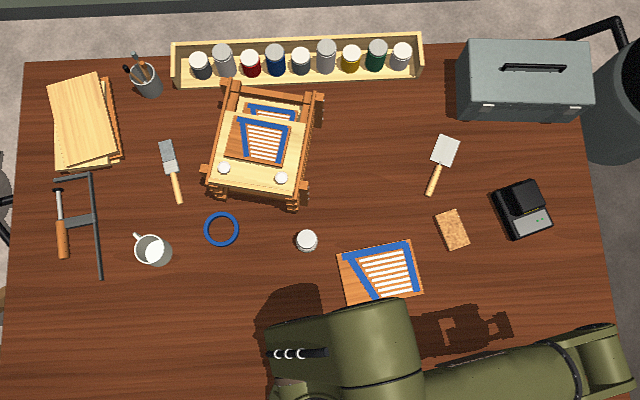

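View pics/scene0.png

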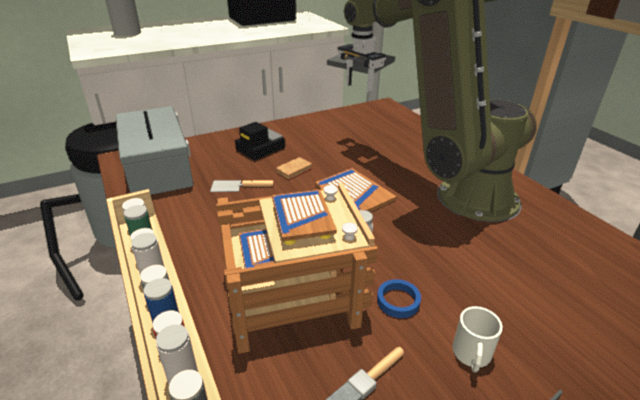

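The rack is at top px (200–325, 80–210), yawed by about 10°. The board's pulls are at (223,168) and (281,178), and the lip runs along row ~185–200. Next I'll crop closer and use the depth clouds.

Run:
```python
from h import *
import pickle
c=pickle.load(open("top.pkl","rb"))
cv2.imwrite("pics/topcrop.png",cv2.resize(c["pixels"][72:217,195:335],None,fx=4,fy=4,interpolation=cv2.INTER_CUBIC))
for n in("top","scene"):
    c=pickle.load(open(n+".pkl","rb"));p=cloud(c)
    m=(p[...,0]>380)&(p[...,0]<850)&(abs(p[...,1]-130)<220)
    for lo,hi in((200,203),(203,206),(206,210),(210,216),(216,220),(220,226),(226,232),(232,245)):
        q=p[m&(p[...,2]>=lo)&(p[...,2]<hi)]
        print(n,lo,len(q),q.min(0).round(),q.max(0).round()) if len(q) else 0
    q=p[m&(p[...,2]>219)&(p[...,2]<228)]
    np.save(n+"_lip.npy",q)
    s=c["z_map"]; a=np.zeros((400,640,3),np.uint8); 
    zz=np.nan_to_num(p[...,2]); a=cv2.applyColorMap(np.clip((zz-180)*4,0,255).astype(np.uint8),cv2.COLORMAP_JET)
    b=a[72:217,195:335] if n=="top" else a[170:300,210:380]
    cv2.imwrite(f"pics/{n}z.png",cv2.resize(b,None,fx=4,fy=4,interpolation=cv2.INTER_NEAREST))
i=cv2.imread("pics/topcrop.png");j=cv2.imread("pics/topz.png")
cv2.imwrite("pics/pair.png",cv2.resize(np.hstack([i,j]),(800,414)))
```

```text
top 200 539 [522. -63. 200.] [849. 264. 203.]
top 203 1321 [521. -63. 203.] [848. 262. 206.]
top 206 1718 [521. -63. 206.] [848. 263. 210.]
top 210 367 [525. -30. 210.] [842. 239. 216.]
top 216 81 [528.  20. 216.] [648. 233. 220.]
top 220 331 [528.  30. 220.] [637. 238. 226.]
top 226 202 [527.  28. 226.] [740. 234. 232.]
top 232 2624 [559.  27. 232.] [741. 213. 245.]
scene 200 259 [565. -65. 200.] [848. 263. 203.]
scene 203 855 [534. -65. 203.] [850. 263. 206.]
scene 206 2782 [542. -62. 206.] [849. 262. 210.]
scene 210 299 [540.  -4. 210.] [766. 238. 216.]
scene 216 84 [539.  29. 216.] [722. 238. 220.]
scene 220 354 [531.  29. 220.] [729. 238. 226.]
scene 226 205 [537.  29. 226.] [742. 227. 232.]
scene 232 2546 [559.  24. 232.] [743. 212. 242.]
```

View pics/topcrop.png

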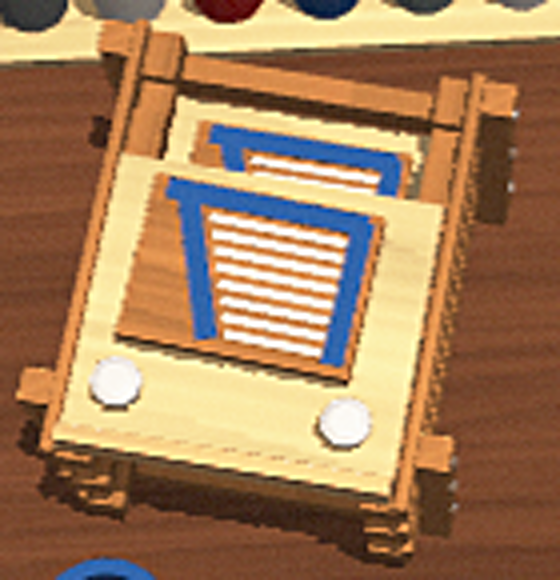

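View pics/topz.png

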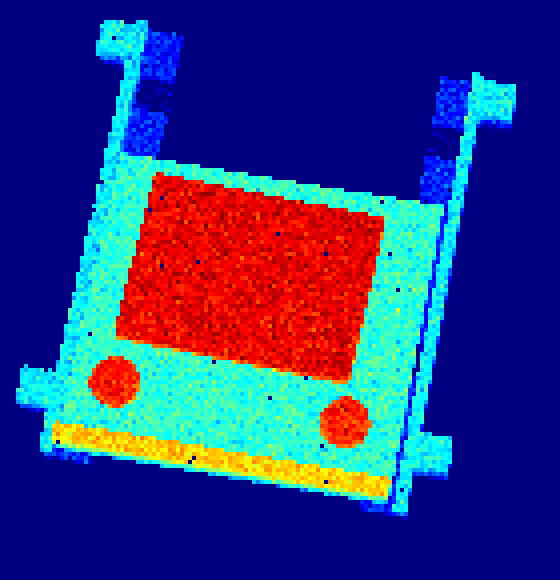

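The depth map shows the lip (yellow strip, crop (52,432)–(388,488)), the board, the sign and pulls (red), the upstands, and the two rear notches (dark, at (155,95) and (440,140)). I'll fit these.

```bash
cat > fit.py <<'E'
from h import *
def fit(c,v=True):
    p=cloud(c).reshape(-1,3)
    m=(p[:,0]>500)&(p[:,0]<800)&(p[:,1]>0)&(p[:,1]<290); p=p[m]
    zb=lambda a,b:p[(p[:,2]>a)&(p[:,2]<b)]
    out={}
    def rect(q):
        r=cv2.minAreaRect(q[:,:2].astype(np.float32)); return np.round(r[0],1),np.round(r[1],1),round(r[2],2)
    s=zb(234,248)
    from scipy.ndimage import label
    img=np.zeros((300,300),np.uint8); img[(s[:,0]-500).astype(int),(s[:,1]).astype(int)]=1
    img=cv2.dilate(img,np.ones((5,5))); L,n=label(img); l=L[(s[:,0]-500).astype(int),(s[:,1]).astype(int)]
    for k in range(1,n+1):
        q=s[l==k]
        if len(q)>20: print("obj",rect(q),q.mean(0).round(1),len(q))
    q=zb(219,228)
    # drop pull edges: keep the points near the dominant line
    for _ in range(5):
        k=np.polyfit(q[:,1],q[:,0],1); r=q[:,0]-np.polyval(k,q[:,1]); q=q[abs(r-np.median(r))<max(10,2*r.std())]
    print("lip",rect(q),q.mean(0).round(1),len(q),"yaw",np.degrees(np.arctan(-k[0])).round(2))
    return p
E
python3 - <<'E'
from fit import *
import pickle
for n in("top","scene"):
    c=pickle.load(open(n+".pkl","rb"));print(n);fit(c)
c=pickle.load(open("top.pkl","rb"));p=cloud(c)[72:217,195:335]
g=lambda u,v:p[v//4,u//4].round(1)
for a in[(140,30),(55,445),(475,85),(405,505),(155,60),(152,95),(145,130),(453,95),(440,140),(435,180)]:print(a,g(*a))
# upstand lines: z 200-209, rows of each side
for nm,pts in(("L",[(133,60),(50,430)]),("R",[(470,110),(403,480)])):
    q=[]
    for t in np.linspace(0,1,120):
        u=pts[0][0]*(1-t)+pts[1][0]*t;v=pts[0][1]*(1-t)+pts[1][1]*t
        q.append(p[int(v)//4,int(u)//4])
    q=np.array(q);q=q[abs(q[:,2]-204)<6];k=np.polyfit(q[:,0],q[:,1],1);print(nm,len(q),k,np.degrees(np.arctan(k[0])))
# ledge profile
yaw=None
for nm,pts in(("L",[(166,30),(136,160)]),("R",[(455,78),(433,205)])):
    for t in np.linspace(0,1,33):
        u=pts[0][0]*(1-t)+pts[1][0]*t;v=pts[0][1]*(1-t)+pts[1][1]*t
        print(nm,p[int(v)//4,int(u)//4].round(0).tolist(),end=" ")
    print()
E
```

```text
top
obj (array([572.8,  55. ]), array([24.8, 27.6]), 87.0) [572.7  55.2 236.1] 51
obj (array([606.4, 196.7]), array([27. , 24.5]), 60.45) [606.6 197.5 235.8] 68
obj (array([669.2, 111.2]), array([149.9, 112. ]), 75.48) [669.  111.  237.7] 2211
lip (array([555.1, 134.6]), array([213.5,  13.2]), 77.19) [555.  134.2 223.1] 385 yaw -12.74
scene
obj (array([577.3,  57.3]), array([25.2, 27.7]), 56.95) [576.6  56.1 235.8] 62
obj (array([609., 197.]), array([27. , 26.8]), 3.6) [609.5 198.1 235.8] 93
obj (array([671.8, 110.5]), array([152.5, 110.3]), 75.28) [674.7 117.  238.4] 2298
lip (array([557.5, 134. ]), array([213.5,  13.7]), 77.06) [561.  144.2 223.6] 377 yaw -12.62
(140, 30) [859.3 182.3 197.8]
(55, 445) [575.9 242.9 195.5]
(475, 85) [804.5 -36.6 206.4]
(405, 505) [523.8  20.7 203.8]
(155, 60) [839.4 175.7 190.2]
(152, 95) [822.4 177.9 177.1]
(145, 130) [792.2 182.2 187.4]
(453, 95) [808.7 -23.6 185.8]
(440, 140) [777.7 -14.  178.9]
(435, 180) [745.7  -7.2 188.4]
L 118 [-2.22240114e-01  3.73684999e+02] -12.529784590295272
R 119 [ -0.22059613 140.93450313] -12.43999338068536
L [952.0, 
[... 865 characters left out ...]
0, 194.0] R [809.0, -24.0, 186.0] R [804.0, -21.0, 190.0] R [800.0, -20.0, 193.0] R [800.0, -20.0, 186.0] R [794.0, -20.0, 192.0] R [793.0, -20.0, 189.0] R [791.0, -20.0, 188.0] R [788.0, -17.0, 189.0] R [785.0, -17.0, 188.0] R [785.0, -17.0, 181.0] R [782.0, -17.0, 181.0] R [779.0, -17.0, 182.0] R [776.0, -17.0, 182.0] R [775.0, -14.0, 179.0] R [771.0, -14.0, 180.0] R [769.0, -14.0, 179.0] R [765.0, -13.0, 181.0] R [758.0, -13.0, 191.0] R [756.0, -10.0, 191.0] R [750.0, -10.0, 197.0] R [751.0, -10.0, 189.0] R [747.0, -10.0, 192.0] R [744.0, -10.0, 193.0] R [743.0, -10.0, 187.0] R [739.0, -7.0, 192.0] R [738.0, -7.0, 186.0] R [734.0, -7.0, 191.0] R [732.0, -7.0, 189.0] R [721.0, -6.0, 208.0]
```

Fit results:
- Yaw is about -12.6°, and the two cameras agree within 2.5 mm.
- The lip measures 213.5 × 13 mm and its top is at 223 mm, as specified.
- The rear notch midpoint is about (797, 82), which puts the board about 78 mm short of home, inside the 50–90 mm given.

I'll approach with the jaws open along the lip, so there are two contact points and the board doesn't yaw.

```bash
cat >> h.py <<'E'
yaw=np.radians(-12.6); D=np.array([np.cos(yaw),np.sin(yaw),0]); N=np.array([-D[1],D[0],0])
S0=507.;LAT=253.  # lip face along D at start; rail centre along N
def W(s,z): return D*s+N*LAT+np.array([0,0,z])
def S(): return float(np.dot(get_position(),D))
def F(): return float(-np.dot(get_contact_force(),D))
E
python3 - <<'E'
from h import *
Rs=[np.column_stack([k*N,np.cross([0,0,-1],k*N),[0,0,-1]]) for k in(1,-1)]
p=get_position();arm.move_linear([p[0],p[1],310],200)
js=[ik(W(455,310),R) for R in Rs];print([None if j is None else np.round(j,1) for j in js])
i=min((k for k in(0,1) if js[k] is not None),key=lambda k:abs(js[k][5]))
arm.goto(W(455,310),Rs[i]);print(get_time(),get_opening())
arm.move_linear(W(465,201),120)
print(get_time(),S(),F(),get_contact_force())
c=imaging.camera("scene");cv2.imwrite("pics/pre.png",cv2.resize(c["pixels"][120:320,180:440],None,fx=3,fy=3))
for s in (485,490,492,494,496,498,500,502,504):
    arm.move_linear(W(s,201),20);f=F();print(s,round(S(),1),round(f,2),round(get_time(),2))
    if f>1:break
E
```

```text
[array([ 12.4,  10. ,  82.2,  -0. ,  87.8, -65. ]), array([ 12.4,  10. ,  82.2,  -0. ,  87.8, 115. ])]
3.5083 94.1775881782879
4.5667 465.248291841848 -0.2926453729144411 [ 0.25058449 -0.22047792 -0.28481943]
485 484.9 -1.01 5.77
490 490.1 -0.61 6.17
492 492.1 -0.09 6.42
494 494.1 -0.01 6.67
496 496.1 -0.17 6.92
498 498.1 0.82 7.17
500 499.9 1.9 7.42
```

View pics/pre.png

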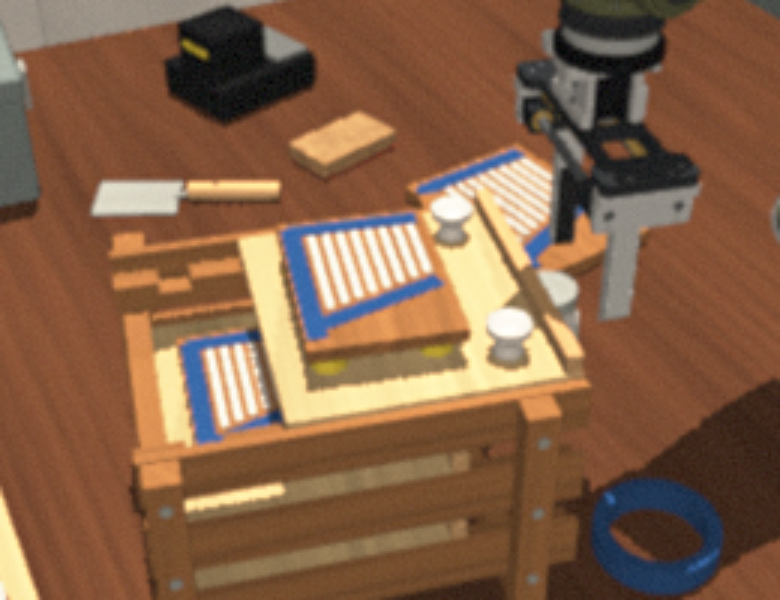

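The picture shows the gripper in front of the lip at px (~600,240), with the fingers clear of the rails. Contact comes at s≈499, as predicted. I'll push most of the way now, then re-measure.

Run:
```python
from fit import *
for s in (515,530,545,560,568):
    arm.move_linear(W(s,201),20);f=F();print(s,round(S(),1),round(f,2),get_contact_force().round(1) if hasattr(get_contact_force(),'round') else '',round(get_time(),2))
    if f>12:break
c=imaging.camera("scene");cv2.imwrite("pics/mid.png",cv2.resize(c["pixels"][120:320,180:440],None,fx=3,fy=3))
fit(c); c=imaging.camera("top");fit(c)
```

```text
515 515.2 0.84 [-0.8  0.2 -0. ] 8.32
530 530.2 1.15 [-1.1  0.2 -0.1] 9.22
545 545.2 1.88 [-1.6  1.3  0.3] 10.12
560 560.3 2.74 [-2.6  1.1  2.3] 11.02
568 568.2 2.58 [-2.4  1.   0.6] 11.57
obj (array([623.9, 179.4]), array([ 5.6, 18.5]), 69.83) [623.8 179.4 241.3] 55
obj (array([643.6,  41.6]), array([22.8, 29.6]), 68.4) [643.4  41.8 235.8] 73
obj (array([676.8, 182.4]), array([28.9, 27.7]), 62.03) [677.2 183.1 235.8] 98
obj (array([739.6,  95.1]), array([154.6, 110.1]), 76.21) [741.  101.3 238.5] 2349
lip (array([624.9, 119.7]), array([214.4,  15.2]), 77.07) [628.7 130.2 223.8] 389 yaw -12.53
obj (array([737.2,  96.5]), array([150.2, 110.9]), 75.53) [746.2  78.9 237.6] 1320
lip (array([603. ,  30.2]), array([29.5, 12.7]), 74.69) [602.9  30.2 223. ] 55 yaw -11.69
```

View pics/mid.png

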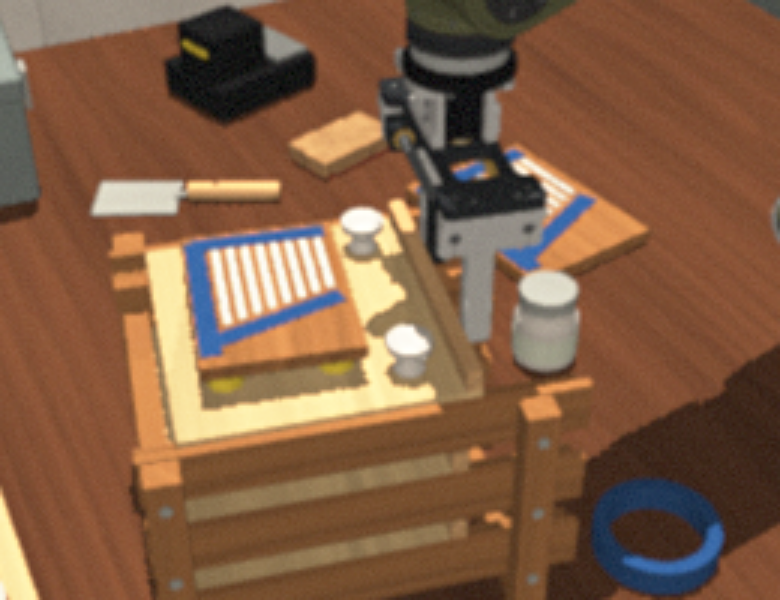

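The board slid with everything in place at about 2.5 N, leaving roughly 9 mm to go. Now fine steps, watching force and sign height for the drop.

Run:
```python
from h import *
def h():
    p=cloud(imaging.camera("scene")).reshape(-1,3)
    m=(np.hypot(p[:,0]-742,p[:,1]-95)<45)&(p[:,2]>215)
    q=p[m]; A=np.c_[q[:,0]-742,q[:,1]-95,np.ones(len(q))]; k=np.linalg.lstsq(A,q[:,2],rcond=None)[0]
    return k[2].round(2)
print(h())
s=568
while s<583:
    s+=0.6; arm.move_linear(W(s,201),10); f=F(); z=h()
    print(round(s,1),round(S(),2),round(f,2),z,round(get_time(),2))
    if z<235 or f>15: break
arm.wait(.3);print(F(),h())
```

```text
238.59
568.6 568.46 4.63 238.61 12.02
569.2 569.12 5.07 238.57 12.32
569.8 569.77 5.65 238.59 12.62
570.4 570.42 3.9 238.55 12.92
571.0 571.05 3.78 238.59 13.22
571.6 571.95 -0.78 230.63 13.52
-1.020752423086396 230.61
```

The sign dropped exactly 8.0 mm and the force fell to zero. I'll retreat straight back, then check.

Run:
```python
from fit import *
arm.move_linear(W(562,201),30);arm.move_linear(W(470,201),80);arm.move_linear(W(440,310),150)
p=get_position();arm.goto([350,-330,310],get_tool_rot())
print(get_time(),get_contact_force())
for n in("top","scene"):
    c=imaging.camera(n);P=cloud(c).reshape(-1,3)
    r=P[:,:2]@np.c_[D[:2],N[:2]];s=r[:,0];l=r[:,1]-LAT;z=P[:,2]
    q=lambda a,b,c0,d,e,f:P[(s>a)&(s<b)&(l>c0)&(l<d)&(z>e)&(z<f)]
    L=q(570,610,-115,115,212,222); sl=L[:,:2]@D[:2]
    print(n,"lip s centre",np.percentile(sl,[2,50,98]).round(1),"z",L[:,2].mean().round(2),"lat",np.percentile(L[:,:2]@N[:2],[1,99]).round(1),"yaw",np.degrees(np.arctan(-np.polyfit(L[:,1],L[:,0],1)[0])).round(2))
    for nm,a in(("frontL",(600,630,90,106)),("frontR",(600,630,-106,-90)),("backL",(760,780,85,102)),("backR",(760,780,-102,-85))):
        k=q(*a,185,215);print(nm,len(k),np.median(k[:,2]).round(1),end=" ")
    G=q(640,780,-90,90,226,238);print("\nsign",G.mean(0).round(1))
    for e in((30,110),(-110,-30)):
        G=q(600,638,*e,222,234);print("pull s,l,z",(G[:,:2].mean(0)@np.c_[D[:2],N[:2]]-[0,LAT]).round(1),G[:,2].mean().round(1))
    i=cv2.resize(c["pixels"][120:320,180:440] if n=="scene" else c["pixels"][72:217,195:335],(400,400))
    globals()[n]=i
cv2.imwrite("pics/end.png",np.hstack([top,scene]))
```

```text
18.35 [ 0.51208358 -0.69483366 -0.17559695]
top lip s centre [579.6 586.3 605.4] z 215.45 lat [148.1 357.6] yaw -12.5
frontL 66 198.8 frontR 68 199.4 backL 44 198.4 backR 41 197.9 
sign [740.3  95.3 229.6]
pull s,l,z [621.  72.] 226.2
pull s,l,z [619.2 -73. ] 226.2
scene lip s centre [583.  589.3 594.7] z 215.86 lat [147.  357.8] yaw -12.6
frontL 60 200.4 frontR 3 200.8 backL 63 200.5 backR 39 200.6 
sign [746.2 101.4 230.5]
pull s,l,z [624.4  75.1] 226.8
pull s,l,z [623.7 -69.8] 226.6
```

View pics/end.png

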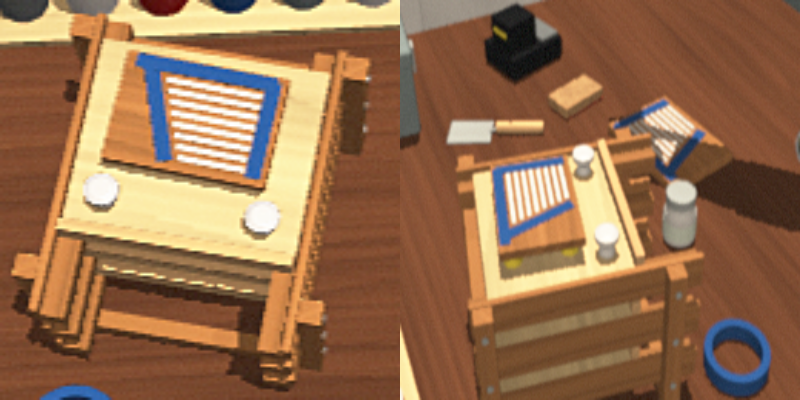

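The board is flat, with all four corners at 198–200.8 mm. The pulls are standing, the sign is in place, and the arm is clear.

```bash
python3 -c "
from h import *
workorder.finish_job();print(get_time())"
```

```text
the job is handed in; nothing more can be done
the job is handed in; nothing more can be done
```

The board is home in its notches and lying flat, and I handed the job in; the clock read 18.4 s just after the retreat. I pushed it back with the open fingertips against the lip, at 6 N or less. Near the end I moved in 0.6 mm steps until it dropped, then backed the hand straight out and swung the arm clear.

- **Drop:** the sign's top fell 8.0 mm, as specified, and the push force went to zero at that moment.
- **Flatness:** the plywood's corners measure 198–199.4 mm from the top camera and 200.4–200.8 mm from the scene camera, against 199 expected. That is within calibration, though one scene-camera corner rests on only three readings.
- **Wet pieces:** the pulls still stand about 40 mm behind the lip and about 73 mm to either side of the middle. The sign looks unmoved on its stands, and nothing touched any of them.
- **Surroundings:** in the last crops the jar, tape roll, sanding block and filling knife look undisturbed. The mug and brush were outside those crops, but the arm's path stayed well clear of the table.
- **Position along the rails:** I did not measure this independently to better than about 3 mm, and the cameras differ by 3 mm there. I rely on the full drop, which happens only within 3 mm of centred.

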